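# Put the full tea tin away

## Robot

A 6-joint arm with a two-finger parallel gripper is mounted at the origin on the work surface; the furniture and walls round the work are solid. World frame = base frame: x ahead of the robot, y to its left, z up, the work surface at z = 0. Lengths are in mm, angles in rad, forces in N, time in s.
With the tool pointing down it reaches from about 275 to 750 mm from the base axis. Payload 10.2 kg.
Tool frame: the origin (TCP) lies on the front face of the gripper's body, between the roots of the fingers; the fingertips stand 73 mm ahead of it and the grasp point (between the pads) lies 54 mm ahead of it; z points along the fingers, y is the line along which they close (so a half turn about z gives the same grasp; the last joint's range is limited). The gripper opens to 85 mm and grips with 20 to 120 N. Pads are 22 mm wide; open, the fingers measure 114 mm over their backs; the gripper's body (76 mm by 85 mm) begins 54 mm behind the grasp point. The pads swing forward as they close: fully open they stand 13 mm farther back than shut.
Start: joints at [1.062, 0.313, 1.498, -0, 1.331, -0.223], TCP at [148.024, 503.707, 303.894] pointing down, gripper open.
Joint ranges: [-2.94, 2.94], [-0.97, 2.17], [0.19, 2.56], [-1.23, 4.37], [0.02, 3.11], [-2.88, 2.88]. Speed limits (rad/s): [2.39, 2.39, 3.01, 3.14, 3.14, 3.14].

## Interface

Orientations are given as a unit quaternion [w, x, y, z].
In Python, from rig import * gives the robot as it stands.
- The arm moves only by the tool step_arm, never from a script. Its argument "plan" is a list of rows, each an object with "offset": the shift along the tool's x, y, z in cm, a list of three; "rot": the turn, a rotation vector about the tool's x, y, z in degrees, a list of three; "gripper": the finger opening in cm, from 0 to 8.54. In form: [{"offset": [x, y, z], "rot": [wx, wy, wz], "gripper": gripper}, ...]. A call has 1 to 12 rows; each row is the pose to reach, as a shift and turn from the pose commanded when the call began, along the tool's axes at that moment; what a row does not reach only later rows make up. A row lasts 1/10 s, in which the tool goes at most 50 mm and 8.59 degrees, less where a joint would pass 70% of its speed; a pose out of reach is approached as far as the arm can. A call with a gripper value outside its range is refused whole. The fingers move at their own pace and stop on an object; "squeeze" is the grip in N (left out, the last holds). Time passes only in rows, so rows that repeat a pose let the fingers close. It gives the time, the measured TCP pose, the force, the opening and the grip force at its end, in the units of the state.
- sense(): the state, without advancing time (a new reading comes with each control period).
- capture(name): name is "scene" or "top" or "wrist"; returns a dict with "color" (480x640x3 uint8, red, green, blue), "depth" (480x640 float32, mm along the optical axis (not along the pixel's ray), 0 where there is no reading), "vertical_fov" (degrees; the focal length in pixels is half the picture's height over the tangent of half this angle, whatever the lens; pixels are square), "cx", "cy" (the principal point, pixels), "k1" (the pictures are not rectified: a ray, as slopes to the right and down, at radius r is drawn at 1 + k1 r^2 times it, then the intrinsics apply), "rvec" (rotation vector, rad) and "tvec" (3), from world to camera coordinates, as OpenCV has them; the wrist camera has in their place "mount" (4x4, takes a point from camera to tool coordinates, whose origin is the TCP and whose axes are the flange's). Camera axes: x right, y down, z forward; pixel columns grow to the right and rows downward; lengths in mm; the calibration is good to about 2 mm. A picture is of the moment at which its call begins: read the wrist's pose just before it.
- finish_job(): hands the job in; it is judged then, once.
The state is a dict: "time_s": time; "joints": joint angles; "dq": joint speeds; "tau": joint torques, N m; "eef_pos": TCP position; "ee_rot": TCP orientation; "force": force on the tool from outside, world axes, zero at the start; "wrist_torque": the same for the moment, N m; "grip_width": opening from 0.0 (shut) to 1.0 (fully open); "grip_force": force on a finger pad.
Only numpy, scipy, OpenCV 4.12 (cv2) and the standard library are available. Lean on these libraries where they do the work, as an engineer would, in place of code of your own. Each camera call takes 0.05 s, during which the arm holds its last target. There are 200 camera calls.

## Task

Two of the three identical tea tins are nearly empty and one is full, which only their weight can tell: lift them clear one after another, from the nearest to the farthest, to feel which it is. Lay the full one down on its side in the open drawer, where it is too tall to stand, without letting it topple or drop, and push the drawer fully shut. The two light tins must end standing where they were, and the jam jar and the pepper mill must stay where they are.

Things in the scene. Friction and masses are not known exactly. Their poses are not given: they have to be found in the camera images.
- tin_1: closed square metal tin with blank labels, the nearest of three identical ones in a line away from the robot; 56 x 56 mm, 100 mm tall. Origin at the centre of its underside, z up through the lid, x and y square to its sides. The fixed lid is its top 17 mm, as wide as the body. A nearly empty tin weighs 0.15 to 0.18 kg, the full one 0.45 to 0.7 kg; which is full changes each time
- tin_2: closed square metal tin with blank labels, the middle of three identical ones in a line away from the robot; 56 x 56 mm, 100 mm tall. Origin at the centre of its underside, z up through the lid, x and y square to its sides. The fixed lid is its top 17 mm, as wide as the body. A nearly empty tin weighs 0.15 to 0.18 kg, the full one 0.45 to 0.7 kg; which is full changes each time
- tin_3: closed square metal tin with blank labels, the farthest of three identical ones in a line away from the robot; 56 x 56 mm, 100 mm tall. Origin at the centre of its underside, z up through the lid, x and y square to its sides. The fixed lid is its top 17 mm, as wide as the body. A nearly empty tin weighs 0.15 to 0.18 kg, the full one 0.45 to 0.7 kg; which is full changes each time
- tin_1_mid (a point): the middle of the nearest tin, 50 mm above its underside; axes as the tin's
- tin_2_mid (a point): the middle of the middle tin, 50 mm above its underside; axes as the tin's
- tin_3_mid (a point): the middle of the farthest tin, 50 mm above its underside; axes as the tin's
- tea_unit: pale wooden unit with one drawer, fixed to the worktop, 220 mm deep (x), 185 mm wide (y), 105 mm tall. Origin at the centre of its underside, z up; the drawer comes out towards its own -x. Its top board begins 95 mm from the origin towards -x; the mouth below it ends 93 mm above the worktop: a standing tin cannot pass, a lying one has 15 mm to spare
- tea_unit_drawer0: the drawer, at the start open by 136 to 149 mm of 149; it slides along the unit's x with about 1 N of friction and stays where it is left. Origin in the middle of its underside, 16 mm above the worktop, axes as the unit's. Fully shut, this origin is at x = -1.5 mm in the unit's frame
- drawer_floor (a point): centre of the drawer's inner floor, 22 mm above the worktop; axes as the drawer's. Inside, the drawer is 175 mm long (x from -87.5 to 87.5 mm), 143 mm wide (y), its walls 61 mm high. Open, the part from x = -87.5 to about +49 mm lies uncovered in front of the unit
- drawer_front (a point): middle of the outer face of the drawer's front board (179 mm wide, 78 mm high, its top 92 mm above the worktop); axes as the drawer's. A round knob stands out 41 mm from its middle, 14 mm above this point; push on the bare board beside it or on the knob
- jam_jar: glass jam jar with a green lid, 78 mm across, 92 mm tall, loose, a bystander; origin at the centre of its underside
- pepper_mill: turned dark wooden pepper mill, 58 mm across, 170 mm tall, loose, a bystander; origin at the centre of its underside
There are look-alikes about, which are no part of the job. What is shaped like the tin_1 but pink is not meant.

How it is judged:
By the outcome, as a careful person would: the job done as asked, in the order asked, and still so for the second after the job is handed in, with the robot touching nothing.
It also fails if it takes over 72 s, if anything falls off the work surface, if the arm or the gripper's body presses on something with over 40 N, if the wrist force passes 120 N, or if a joint passes its speed limit or range.

## Working session

There is one attempt and no reset: what is moved stays moved. The work goes in short steps, Python scripts to look and compute and a tool call to move; the robot and the scene stay as the last step left them, time stands still between calls to the robot, and variables do not carry over. Pictures are saved under pics/ and viewed, at most 10 in all, crops included, and the job is handed in when it is done.

Besides the shell and the picture viewer there is one more tool, called after "Call:" as name(argument=value, ...) on one line, values as JSON. step_arm: Moves the arm, as the interface text tells. Its arguments: {"type":"object","properties":{"plan":{"type":"array"},"squeeze":{"type":"number"}},"required":["plan"]}

```bash
ls; mkdir -p pics
python3 - <<'E'
from rig import *
import cv2,numpy as np,pickle
print(sense())
for n in("scene","top"):
    c=capture(n); pickle.dump(c,open(f"{n}.pkl","wb")); cv2.imwrite(f"pics/{n}0.png",c["color"][:,:,::-1])
    print({k:v for k,v in c.items() if k not in("color","depth")})
E
```

```text
pics
{'time_s': 0.0, 'joints': array([ 1.06162322e+00,  3.13467623e-01,  1.49843389e+00,  7.46779296e-06,
        1.33103428e+00, -2.23412025e-01]), 'dq': array([ 8.38418706e-04, -7.63370551e-05, -5.00322406e-04,  8.07083732e-04,
       -5.24723194e-05, -1.23774878e-03]), 'tau': array([ 1.57517734e-03, -4.12275553e+01, -2.59737003e+01, -6.02413479e-05,
        4.24581769e-03,  4.11291762e-05]), 'eef_pos': array([147.92331144, 503.55425714, 303.32720682]), 'ee_rot': array([-2.43912995e-04,  1.42395740e-01,  9.89809579e-01, -6.25720211e-04]), 'force': array([ 0.02974364, -0.12050409,  0.6972342 ]), 'wrist_torque': array([-0.02724219,  0.00379918,  0.0280329 ]), 'grip_force': 0.0, 'grip_width': 1.0021480809760674}
{'vertical_fov': 51.57615638081276, 'cx': 312.971543705317, 'cy': 241.36377877287111, 'k1': 0.008664692733793552, 'rvec': array([ 2.03510635, -0.60905564,  0.35812009]), 'tvec': array([-563.63750681,   69.44506577,  951.00498311])}
{'vertical_fov': 53.985009205208954, 'cx': 318.58489571958654, 'cy': 232.03926018978683, 'k1': -0.013977628988585155, 'rvec': array([ 2.19596654, -2.14853343,  0.10429763]), 'tvec': array([-279.76715114,  452.99525195, 1154.75893921])}
```

View pics/scene0.png

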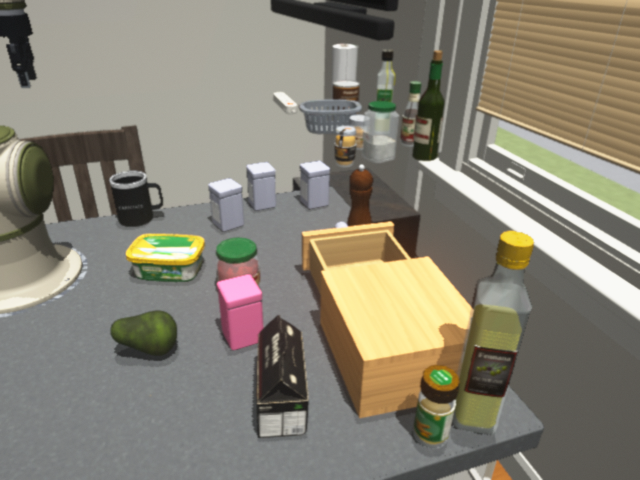

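View pics/top0.png

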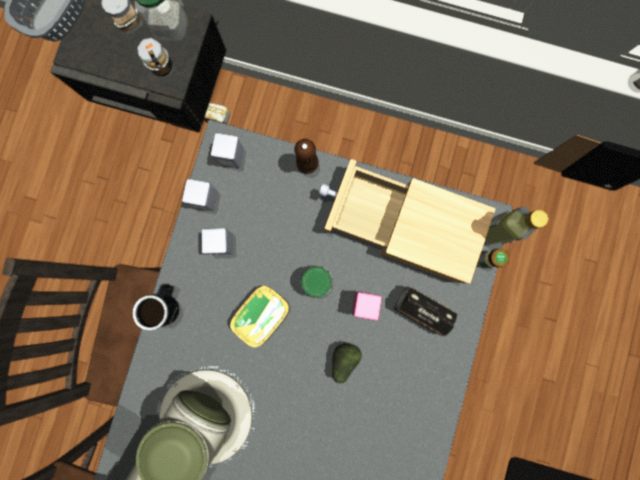

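Scene and top pictures: the three pale tins' lids are at top (214,241), (197,193) and (225,150). The drawer unit is at right with its drawer opening to the left, knob (327,191). The jar is at (316,282), the mill at (306,155), and the pink decoy at (368,306). Now I'll measure.

```bash
cat > h.py <<'E'
import cv2,numpy as np,pickle
from scipy.spatial.transform import Rotation as R
def K(c):
    f=c["color"].shape[0]/2/np.tan(np.radians(c["vertical_fov"]/2)); return np.array([[f,0,c["cx"]],[0,f,c["cy"]],[0,0,1]])
def slopes(c,p):  # invert s*(1+k r^2)
    return cv2.undistortPoints(np.float64(p).reshape(-1,1,2),K(c),np.array([c["k1"],0,0,0,0]))[:,0]
def ext(c):
    if "mount" in c: # needs pos, rot of tcp in c
        T=np.eye(4);q=c["q"];T[:3,:3]=R.from_quat([q[1],q[2],q[3],q[0]]).as_matrix();T[:3,3]=c["p"]
        W=T@c["mount"]; return W[:3,:3],W[:3,3]
    Rm=cv2.Rodrigues(c["rvec"])[0]; return Rm.T,-Rm.T@c["tvec"]
def plane(c,p,z):
    Rw,o=ext(c); s=slopes(c,p); d=np.c_[s,np.ones(len(s))]@Rw.T
    return o+d*((z-o[2])/d[:,2])[:,None]
def cloud(c):
    h,w=c["depth"].shape; v,u=np.mgrid[:h,:w]; s=slopes(c,np.c_[u.ravel(),v.ravel()])
    Rw,o=ext(c); D=c["depth"].ravel()[:,None]; P=(np.c_[s,np.ones(len(s))]*D)@Rw.T+o
    P[D[:,0]==0]=np.nan; return P.reshape(h,w,3)
E
python3 - <<'E'
from h import *
c=pickle.load(open("top.pkl","rb")); P=cloud(c); col=c["color"]
hsv=cv2.cvtColor(col,cv2.COLOR_RGB2HSV)
def lid(u,v,z,name,tol=8,w=30):
    m=np.zeros(P.shape[:2],bool); m[v-w:v+w,u-w:u+w]=True
    m&=(abs(P[...,2]-z)<tol)
    n,l,st,ce=cv2.connectedComponentsWithStats(m.astype(np.uint8)); k=l[v,u] or 1+st[1:,4].argmax()
    ys,xs=np.nonzero(l==k); r=cv2.minAreaRect(np.float32(np.c_[xs,ys])); bp=cv2.boxPoints(r)
    W=plane(c,bp,z); e=np.diff(np.r_[W,W[:1]],axis=0)
    print(name,len(xs),"ctr",W.mean(0).round(1),"med z",np.nanmedian(P[l==k][:,2]).round(1),"sides",np.linalg.norm(e[:2],axis=1).round(1),"ang",np.degrees(np.arctan2(e[:2,1],e[:2,0])).round(1), "pxmean",plane(c,[xs.mean(),ys.mean()],z)[0].round(1))
for u,v,n in((214,241,"t1"),(197,193,"t2"),(225,150,"t3"),(368,306,"pink")): lid(u,v,100,n)
lid(316,282,92,"jar"); lid(306,150,165,"mill",12); lid(440,230,105,"unit",6,80)
print("table",P[300,400],P[400,330])
print("tops", [plane(c,[p],92)[0].round(1) for p in((327,191),(353,163),(329,230))])
# drawer front board top, z~92
m=(abs(P[...,2]-92)<5); m[:, :320]=0; m[:, 372:]=0; m[:155]=0;m[245:]=0
ys,xs=np.nonzero(m); print(len(xs)); Q=P[m]; print(cv2.minAreaRect(np.float32(Q[:,:2])))
E
```

```text
t1 581 ctr [425.3 -27.  100. ] med z 99.2 sides [56.1 56. ] ang [ -88.7 -177.7] pxmean [425.2 -26.  100. ]
t2 577 ctr [538.3  21.3 100. ] med z 99.3 sides [57.2 58.2] ang [  -8.4 -100.2] pxmean [538.3  21.4 100. ]
t3 560 ctr [651.  -41.2 100. ] med z 99.4 sides [57.4 57.3] ang [  -8.6 -100.3] pxmean [650.7 -41.1 100. ]
pink 580 ctr [ 283.8 -385.5  100. ] med z 99.5 sides [54.4 56.3] ang [ -8.7 -98.2] pxmean [ 283.6 -385.4  100. ]
jar 735 ctr [ 335.6 -266.4   92. ] med z 91.0 sides [69. 69.] ang [ -43.8 -133.7] pxmean [ 335.5 -266.2   92. ]
mill 173 ctr [ 634.4 -233.3  165. ] med z 157.0 sides [35.1 33.1] ang [ -51.1 -142.5] pxmean [ 633.9 -233.7  165. ]
unit 6979 ctr [ 457.1 -564.4  105. ] med z 104.9 sides [186.2 232.9] ang [ -19.6 -109.2] pxmean [ 460.7 -553.4  105. ]
table [ 296.2278182  -469.72694543   47.31550703] [  45.39489079 -307.04320288   -2.62743809]
tops [array([ 550.3, -287.7,   92. ]), array([ 619.2, -348.2,   92. ]), array([ 457.6, -294.2,   92. ])]
466
((523.2623291015625, -322.77899169921875), (197.5899658203125, 99.15337371826172), 11.621171951293945)
```

```bash
cat >> h.py <<'E'
def tool(zdir,ydir):
    z=np.array(zdir,float);z/=np.linalg.norm(z);y=np.array(ydir,float);y-=z*(y@z);y/=np.linalg.norm(y)
    return np.c_[np.cross(y,z),y,z]
def rot(q): return R.from_quat([q[1],q[2],q[3],q[0]]).as_matrix()
def yv(deg): a=np.radians(deg); return [np.cos(a),np.sin(a),0]
def move(s,pos,Rt):
    """offset cm, rotvec deg from the measured pose (plus joints log)"""
    R0=rot(s["ee_rot"]); o=R0.T@(np.array(pos)-s["eef_pos"])/10; w=np.degrees(R.from_matrix(R0.T@Rt).as_rotvec())
    print("offset",o.round(2),"rot",w.round(2),"dist cm",np.linalg.norm(o).round(1),"ang",np.linalg.norm(w).round(1))
def log(s):
    with open("log.txt","a") as f: print(*s["joints"],*s["eef_pos"],*s["ee_rot"],file=f)
E
python3 - <<'E'
from h import *; from rig import *
s=sense(); log(s); move(s,[425,-26.5,200],tool([0,0,-1],yv(91.5)))
E
```

```text
offset [-41.53 -43.04  10.38] rot [ -0.06  -0.02 -17.87] dist cm 60.7 ang 17.9
```

Call:
step_arm(plan=[{"offset": [-20,-20.7,0],"rot": [0,0,-9],"gripper": 8.5},{"offset": [-20,-20.7,0],"rot": [0,0,-9],"gripper": 8.5},{"offset": [-20,-20.7,0],"rot": [0,0,-9],"gripper": 8.5},{"offset": [-20,-20.7,0],"rot": [0,0,-9],"gripper": 8.5},{"offset": [-41.5,-43,10.4],"rot": [0,0,-17.9],"gripper": 8.5},{"offset": [-41.5,-43,10.4],"rot": [0,0,-17.9],"gripper": 8.5},{"offset": [-41.5,-43,10.4],"rot": [0,0,-17.9],"gripper": 8.5},{"offset": [-41.5,-43,10.4],"rot": [0,0,-17.9],"gripper": 8.5},{"offset": [-41.5,-43,10.4],"rot": [0,0,-17.9],"gripper": 8.5},{"offset": [-41.5,-43,10.4],"rot": [0,0,-17.9],"gripper": 8.5},{"offset": [-41.5,-43,10.4],"rot": [0,0,-17.9],"gripper": 8.5},{"offset": [-41.5,-43,10.4],"rot": [0,0,-17.9],"gripper": 8.5}])

```text
time_s: 1.3
eef_pos: [414.4, -6.9, 205.5]
ee_rot: [0.0, -0.013, 1.0, 0.0]
force: [1.2, 0.9, 0.0]
grip_width: 0.998
grip_force: 0.0
```

Run:
```python
from h import *; from rig import *
s=sense(); log(s); c=capture("wrist"); c["p"]=s["eef_pos"];c["q"]=s["ee_rot"]
pickle.dump(c,open("w1.pkl","wb")); cv2.imwrite("pics/w1.png",c["color"][:,:,::-1])
print(s["joints"].round(3),s["eef_pos"],c["mount"].round(2),c["vertical_fov"])
move(s,[425,-26.5,200],tool([0,0,-1],yv(91.5)))
P=cloud(c); m=(abs(P[...,2]-100)<8); n,l,st,ce=cv2.connectedComponentsWithStats(m.astype(np.uint8))
for k in range(1,n):
    if st[k,4]>800:
        ys,xs=np.nonzero(l==k); r=cv2.minAreaRect(np.float32(P[l==k][:,:2])); print(st[k],np.array(r[0]).round(1),np.array(r[1]).round(1),round(r[2],1),np.median(P[l==k][:,2]).round(1))
```

```text
[-0.301  0.188  1.944  0.     1.01  -1.898] [414.43429773  -6.93064679 205.47310618] [[  0.    -0.95  -0.31  79.16]
 [  1.     0.     0.     0.13]
 [ -0.    -0.31   0.95 -69.81]
 [  0.     0.     0.     1.  ]] 62.76994232146129
offset [-1.01 -1.98  0.55] rot [ 0.    0.   -0.01] dist cm 2.3 ang 0.0
[ 547    0   93   37 1714] [291.  108.9] [45.5 11.5] 86.3 103.4
[  230   242   118   107 11512] [426.1 -23.1] [56.5 57.1] 3.7 99.7
[ 327  420   97   33 1113] [516.8  27.7] [57.2 14.6] 85.9 96.6
```

View pics/w1.png

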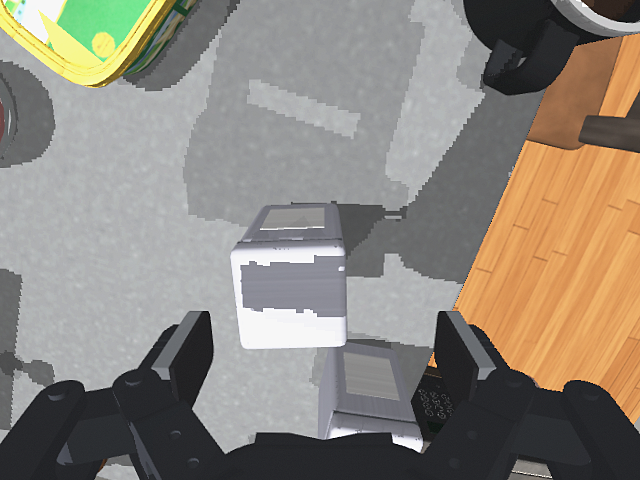

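The wrist picture shows tin 1's lid at about (290,295), with tin 2's lid below it at (370,430). The arm hadn't settled yet, so I'll center over tin 1 and measure again.

Call:
step_arm(plan=[{"offset": [-1.1,-1.8,0.5],"rot": [0,0,-1],"gripper": 8.5},{"offset": [-1.1,-1.8,0.5],"rot": [0,0,-1],"gripper": 8.5},{"offset": [-1.1,-1.8,0.5],"rot": [0,0,-1],"gripper": 8.5}])

```text
time_s: 1.65
eef_pos: [425.2, -22.3, 200.9]
ee_rot: [-0.0, -0.022, 1.0, 0.0]
force: [-0.1, 0.7, 1.1]
grip_width: 0.997
grip_force: 0.0
```

```bash
cat > w.py <<'E'
from h import *; from rig import *
def wrist(name):
    s=sense(); log(s); c=capture("wrist"); c["p"]=s["eef_pos"];c["q"]=s["ee_rot"]
    pickle.dump(c,open(name+".pkl","wb")); print(s["joints"].round(3),s["eef_pos"].round(1),s["force"].round(2),abs(s["dq"]).max().round(3)); return s,c
def lids(c,z=100,tol=6,amin=800):
    P=cloud(c); m=(abs(P[...,2]-z)<tol); n,l,st,ce=cv2.connectedComponentsWithStats(m.astype(np.uint8))
    for k in range(1,n):
        if st[k,4]>amin:
            r=cv2.minAreaRect(np.float32(P[l==k][:,:2])); print(st[k],np.array(r[0]).round(1),np.array(r[1]).round(1),round(r[2],1),np.median(P[l==k][:,2]).round(1))
E
python3 -c "
from w import *
s,c=wrist('w2'); lids(c)
move(s,[425.5,-25,125],tool([0,0,-1],yv(92)))"
```

```text
[-0.329  0.219  1.918  0.     1.005 -1.943] [425.2 -22.3 200.9] [-0.06  0.75  1.06] 0.02
[  260   226   121   110 12432] [426. -23.] [56.4 57.1] 3.5 99.8
[ 351  415   91   38 1603] [518.4  24.3] [50.4 16. ] 79.5 99.0
offset [-0.03 -0.28  7.58] rot [ 0.03 -0.05  0.48] dist cm 7.6 ang 0.5
```

Call:
step_arm(plan=[{"offset": [0,-0.1,4],"rot": [0,0,-0.6],"gripper": 8.5},{"offset": [0,-0.1,7.6],"rot": [0,0,-0.6],"gripper": 8.5},{"offset": [0,-0.1,7.6],"rot": [0,0,-0.6],"gripper": 8.5},{"offset": [0,-0.1,7.6],"rot": [0,0,-0.6],"gripper": 5},{"offset": [0,-0.1,7.6],"rot": [0,0,-0.6],"gripper": 5},{"offset": [0,-0.1,7.6],"rot": [0,0,-0.6],"gripper": 5},{"offset": [0,-0.1,7.6],"rot": [0,0,-0.6],"gripper": 5},{"offset": [0,-0.1,7.6],"rot": [0,0,-0.6],"gripper": 5}], squeeze=50)

```text
time_s: 2.5
eef_pos: [426.3, -23.5, 127.0]
ee_rot: [0.002, -0.027, 1.0, -0.0]
force: [-1.2, 2.8, 5.8]
grip_width: 0.651
grip_force: 53.0
```

Call:
step_arm(plan=[{"offset": [0,0,-2],"rot": [0,0,0],"gripper": 5},{"offset": [0,0,-4],"rot": [0,0,0],"gripper": 5},{"offset": [0,0,-4],"rot": [0,0,0],"gripper": 5},{"offset": [0,0,-4],"rot": [0,0,0],"gripper": 5},{"offset": [0,0,-4],"rot": [0,0,0],"gripper": 5},{"offset": [0,0,-4],"rot": [0,0,0],"gripper": 5},{"offset": [0,0,-4],"rot": [0,0,0],"gripper": 5}])

```text
time_s: 3.2
eef_pos: [425.3, -23.5, 164.5]
ee_rot: [-0.001, -0.027, 1.0, 0.0]
force: [-0.2, 1.0, -5.0]
grip_width: 0.651
grip_force: 56.9
```

```bash
python3 -c "
from w import *
s=sense();log(s);print(s['joints'].round(3),s['eef_pos'],s['force'],s['wrist_torque'])"
```

```text
[-0.332  0.28   1.956 -0.     0.907 -1.957] [425.34713927 -23.50472307 164.5246449 ] [-0.21991897  1.04019726 -4.99110604] [-0.01021932 -0.03739687 -0.06179944]
```

Weight change is about 5.9 N, so tin 1 feels full (about 0.6 kg). The task says to lift them one after another, so I'll put it back and check the other two.

Call:
step_arm(plan=[{"offset": [0,0,2],"rot": [0,0,0],"gripper": 5},{"offset": [0,0,3.6],"rot": [0,0,0],"gripper": 5},{"offset": [0,0,4],"rot": [0,0,0],"gripper": 5},{"offset": [0,0,4],"rot": [0,0,0],"gripper": 5},{"offset": [0,0,4],"rot": [0,0,0],"gripper": 8.5},{"offset": [0,0,4],"rot": [0,0,0],"gripper": 8.5},{"offset": [0,0,4],"rot": [0,0,0],"gripper": 8.5},{"offset": [0,0,4],"rot": [0,0,0],"gripper": 8.5},{"offset": [0,0,-1],"rot": [0,0,0],"gripper": 8.5},{"offset": [0,0,-4],"rot": [0,0,0],"gripper": 8.5},{"offset": [0,0,-4],"rot": [0,0,0],"gripper": 8.5}])

```text
time_s: 4.3
eef_pos: [426.9, -24.0, 208.3]
ee_rot: [0.003, -0.027, 1.0, -0.001]
force: [0.1, -0.1, -0.2]
grip_width: 0.994
grip_force: 0.0
```

```bash
python3 -c "
from w import *
s,c=wrist('w3'); lids(c)
move(s,[538.5,22.5,215],tool([0,0,-1],yv(80.5)))"
```

```text
[-0.332  0.208  1.909  0.     1.018 -1.957] [426.9 -24.  208.3] [ 0.06 -0.13 -0.22] 0.072
[  267   216   117   106 11767] [425.3 -23. ] [56.3 56.9] 3.6 99.8
[ 348  402  100   51 2761] [523.6  25.8] [55.2 26.9] 78.7 99.6
offset [-11.4    4.03  -0.6 ] rot [-0.11  0.4  12.63] dist cm 12.1 ang 12.6
```

Call:
step_arm(plan=[{"offset": [-11.4,4.1,-0.6],"rot": [0,0,12.6],"gripper": 8.5},{"offset": [-11.4,4.1,-0.6],"rot": [0,0,12.6],"gripper": 8.5},{"offset": [-11.4,4.1,-0.6],"rot": [0,0,12.6],"gripper": 8.5},{"offset": [-11.4,4.1,-0.6],"rot": [0,0,12.6],"gripper": 8.5},{"offset": [-11.4,4.1,-0.6],"rot": [0,0,12.6],"gripper": 8.5},{"offset": [-11.4,4.1,-0.6],"rot": [0,0,12.6],"gripper": 8.5}])

```text
time_s: 4.95
eef_pos: [536.3, 23.3, 210.3]
ee_rot: [-0.001, 0.083, 0.997, 0.0]
force: [-0.4, -0.2, -0.9]
grip_width: 0.995
grip_force: 0.0
```

```bash
python3 -c "
from w import *
s,c=wrist('w4'); lids(c)
move(s,[538.5,22.5,127],tool([0,0,-1],yv(80.5)))"
```

```text
[-0.175  0.43   1.589 -0.     1.125 -1.58 ] [536.3  23.3 210.3] [-0.41 -0.22 -0.88] 0.011
[  102     0   153   138 15718] [426.1 -22.6] [56.9 56.4] 2.9 99.6
[  269   227   115   104 11221] [539.7  24.4] [56.9 55.7] 80.6 99.8
[ 207  420   93   33 1676] [629.  -34.6] [22.2 53.8] 7.0 99.0
offset [-0.25 -0.04  8.33] rot [-0.   -0.11  0.  ] dist cm 8.3 ang 0.1
```

Call:
step_arm(plan=[{"offset": [-0.3,0.1,4.5],"rot": [0,0,0],"gripper": 8.5},{"offset": [-0.3,0.1,8.3],"rot": [0,0,0],"gripper": 8.5},{"offset": [-0.3,0.1,8.3],"rot": [0,0,0],"gripper": 8.5},{"offset": [-0.3,0.1,8.3],"rot": [0,0,0],"gripper": 5},{"offset": [-0.3,0.1,8.3],"rot": [0,0,0],"gripper": 5},{"offset": [-0.3,0.1,8.3],"rot": [0,0,0],"gripper": 5},{"offset": [-0.3,0.1,8.3],"rot": [0,0,0],"gripper": 5},{"offset": [-0.3,0.1,8.3],"rot": [0,0,0],"gripper": 5},{"offset": [-0.3,0.1,8.3],"rot": [0,0,0],"gripper": 5}])

```text
time_s: 5.9
eef_pos: [541.2, 23.8, 130.4]
ee_rot: [0.002, 0.083, 0.997, -0.0]
force: [-1.9, -1.2, 8.2]
grip_width: 0.652
grip_force: 53.9
```

Call:
step_arm(plan=[{"offset": [0,0,-2],"rot": [0,0,0],"gripper": 5},{"offset": [0,0,-4],"rot": [0,0,0],"gripper": 5},{"offset": [0,0,-4],"rot": [0,0,0],"gripper": 5},{"offset": [0,0,-4],"rot": [0,0,0],"gripper": 5},{"offset": [0,0,-4],"rot": [0,0,0],"gripper": 5},{"offset": [0,0,-4],"rot": [0,0,0],"gripper": 5},{"offset": [0,0,-4],"rot": [0,0,0],"gripper": 5}])

```text
time_s: 6.6
eef_pos: [540.1, 24.1, 167.4]
ee_rot: [-0.001, 0.083, 0.997, 0.0]
force: [-0.1, -0.2, -1.9]
grip_width: 0.651
grip_force: 53.7
```

Call:
step_arm(plan=[{"offset": [0,0,2],"rot": [0,0,0],"gripper": 5},{"offset": [0,0,3.6],"rot": [0,0,0],"gripper": 5},{"offset": [0,0,4],"rot": [0,0,0],"gripper": 5},{"offset": [0,0,4],"rot": [0,0,0],"gripper": 5},{"offset": [0,0,4],"rot": [0,0,0],"gripper": 8.5},{"offset": [0,0,4],"rot": [0,0,0],"gripper": 8.5},{"offset": [0,0,4],"rot": [0,0,0],"gripper": 8.5},{"offset": [0,0,4],"rot": [0,0,0],"gripper": 8.5},{"offset": [0,0,-1],"rot": [0,0,0],"gripper": 8.5},{"offset": [0,0,-4],"rot": [0,0,0],"gripper": 8.5},{"offset": [0,0,-4],"rot": [0,0,0],"gripper": 8.5}])

```text
time_s: 7.7
eef_pos: [541.7, 23.9, 212.0]
ee_rot: [0.004, 0.083, 0.997, -0.0]
force: [-0.3, 0.5, -0.9]
grip_width: 0.994
grip_force: 0.0
```

```bash
python3 -c "
from w import *
s,c=wrist('w5'); lids(c)
move(s,[651,-40,215],tool([0,0,-1],yv(81)))"
```

```text
[-0.172  0.435  1.575  0.     1.123 -1.578] [541.7  23.9 212. ] [-0.33  0.54 -0.87] 0.074
[   98     0   153   124 14256] [426.7 -22.7] [55.6 56.2] 3.5 99.6
[  266   212   115   105 11437] [539.3  24.6] [56.9 56.3] 80.6 99.8
[ 204  409   95   44 2720] [639.2 -36.3] [56.6 30.3] 81.5 99.5
offset [-11.84  -4.51  -0.21] rot [-0.    0.44 -0.47] dist cm 12.7 ang 0.6
```

Call:
step_arm(plan=[{"offset": [-11.8,-4.4,0],"rot": [0,0,0],"gripper": 8.5},{"offset": [-11.8,-4.4,0],"rot": [0,0,0],"gripper": 8.5},{"offset": [-11.8,-4.4,0],"rot": [0,0,0],"gripper": 8.5},{"offset": [-11.8,-4.4,0],"rot": [0,0,0],"gripper": 8.5},{"offset": [-11.8,-4.4,0],"rot": [0,0,0],"gripper": 8.5},{"offset": [-11.8,-4.4,0],"rot": [0,0,0],"gripper": 8.5}])

```text
time_s: 8.35
eef_pos: [648.6, -38.0, 207.3]
ee_rot: [-0.001, 0.082, 0.997, 0.0]
force: [-0.8, 0.9, 0.6]
grip_width: 0.996
grip_force: 0.0
```

```bash
python3 -c "
from w import *
s,c=wrist('w6'); lids(c)
move(s,[651.5,-38.7,127],tool([0,0,-1],yv(81)))"
```

```text
[-0.239  0.668  1.206  0.     1.269 -1.645] [648.6 -38.  207.3] [-0.8   0.87  0.57] 0.012
[  358     0   135    90 11486] [549.9  22.6] [57.  36.1] 80.9 99.6
[  265   229   116   106 11567] [652.7 -38.3] [57.  56.5] 81.4 99.7
offset [-0.31 -0.02  8.03] rot [ 0.01 -0.11 -0.44] dist cm 8.0 ang 0.5
```

Call:
step_arm(plan=[{"offset": [-0.3,0,4.5],"rot": [0,0,-0.5],"gripper": 8.5},{"offset": [-0.3,0,8],"rot": [0,0,-0.5],"gripper": 8.5},{"offset": [-0.3,0,8],"rot": [0,0,-0.5],"gripper": 8.5},{"offset": [-0.3,0,8],"rot": [0,0,-0.5],"gripper": 5},{"offset": [-0.3,0,8],"rot": [0,0,-0.5],"gripper": 5},{"offset": [-0.3,0,8],"rot": [0,0,-0.5],"gripper": 5},{"offset": [-0.3,0,8],"rot": [0,0,-0.5],"gripper": 5},{"offset": [-0.3,0,8],"rot": [0,0,-0.5],"gripper": 5},{"offset": [-0.3,0,8],"rot": [0,0,-0.5],"gripper": 5}])

```text
time_s: 9.3
eef_pos: [653.3, -39.2, 130.9]
ee_rot: [0.002, 0.078, 0.997, -0.0]
force: [-0.4, 2.0, 6.8]
grip_width: 0.653
grip_force: 53.9
```

Call:
step_arm(plan=[{"offset": [0,0,-2],"rot": [0,0,0],"gripper": 5},{"offset": [0,0,-4],"rot": [0,0,0],"gripper": 5},{"offset": [0,0,-4],"rot": [0,0,0],"gripper": 5},{"offset": [0,0,-4],"rot": [0,0,0],"gripper": 5},{"offset": [0,0,-4],"rot": [0,0,0],"gripper": 5},{"offset": [0,0,-4],"rot": [0,0,0],"gripper": 5},{"offset": [0,0,-4],"rot": [0,0,0],"gripper": 5}])

```text
time_s: 10.0
eef_pos: [652.2, -39.2, 167.3]
ee_rot: [-0.001, 0.078, 0.997, 0.0]
force: [-0.8, -0.1, -1.3]
grip_width: 0.654
grip_force: 53.5
```

Call:
step_arm(plan=[{"offset": [0,0,2],"rot": [0,0,0],"gripper": 5},{"offset": [0,0,3.6],"rot": [0,0,0],"gripper": 5},{"offset": [0,0,4],"rot": [0,0,0],"gripper": 5},{"offset": [0,0,4],"rot": [0,0,0],"gripper": 5},{"offset": [0,0,4],"rot": [0,0,0],"gripper": 8.5},{"offset": [0,0,4],"rot": [0,0,0],"gripper": 8.5},{"offset": [0,0,4],"rot": [0,0,0],"gripper": 8.5},{"offset": [0,0,4],"rot": [0,0,0],"gripper": 8.5},{"offset": [0,0,0],"rot": [0,0,0],"gripper": 8.5},{"offset": [0,0,-4],"rot": [0,0,0],"gripper": 8.5},{"offset": [0,0,-8],"rot": [0,0,0],"gripper": 8.5},{"offset": [0,0,-8],"rot": [0,0,0],"gripper": 8.5}])

```text
time_s: 11.2
eef_pos: [653.8, -39.5, 254.3]
ee_rot: [0.005, 0.078, 0.997, -0.001]
force: [0.1, 0.4, -0.2]
grip_width: 0.994
grip_force: 0.0
```

Run:
```python
from w import *
s=sense();log(s)
D=np.loadtxt("log.txt"); print(len(D))
from scipy.optimize import least_squares
Ry=lambda a:R.from_euler('y',a).as_matrix(); Rz=lambda a:R.from_euler('z',a).as_matrix()
for d in D:
    q=d[:6]; M=Rz(q[0])@Ry(q[1]+q[2])@Rz(q[3])@Ry(q[4])@Rz(q[5]+np.pi/2); M2=rot(d[9:13]); print(np.degrees(np.linalg.norm(R.from_matrix(M.T@M2).as_rotvec())).round(2),end=" ")
def fk(q,p):
    # p: base z, base x offset, lateral y, upper L, elbow off, forearm L, tool L
    r=Rz(q[0])@(np.array([p[1],p[2],0])+Ry(q[1])@np.array([0,0,p[3]])+Ry(q[1]+q[2])@(np.array([p[4],0,p[5]])+Rz(q[3])@Ry(q[4])@np.array([0,0,p[6]])))
    r[2]+=p[0]; return r
f=lambda p:np.concatenate([fk(d[:6],p)-d[6:9] for d in D])
r=least_squares(lambda p:np.r_[f(p),(p-[300,0,0,350,0,350,200])*1e-3],[300,0,0,350,0,350,200]); print(r.x.round(1),np.abs(f(r.x)).max())
```

```text
9
0.0 0.0 0.0 0.0 0.0 0.0 0.0 0.0 0.0 [201.9   0.  116.3 438.9  39.  397.5 183.3] 0.003931436479547301
```

Tin 1 is the full one (5.9 N against about 1.5 N for tins 2 and 3). I'll grip it with the tool nearly horizontal, so that turning the tool downward lays it on its side. First I'll check the inverse kinematics for that and measure the drawer.

```bash
cat >> h.py <<'E'
from scipy.optimize import least_squares
Ry=lambda a:R.from_euler('y',a).as_matrix(); Rz=lambda a:R.from_euler('z',a).as_matrix()
LO=np.array([-2.94,-.97,.19,-1.23,.02,-2.88]);HI=np.array([2.94,2.17,2.56,4.37,3.11,2.88])
def fk(q,L=183.3):
    A=Ry(q[1]+q[2])@Rz(q[3])@Ry(q[4]); 
    r=Rz(q[0])@(np.array([0,116.3,0])+Ry(q[1])@np.array([0,0,438.9])+Ry(q[1]+q[2])@np.array([39,0,397.5])+A@np.array([0,0,L])); r[2]+=L+18.6
    return r,Rz(q[0])@A@Rz(q[5]+np.pi/2)
def ik(pos,Rt,q0,L=183.3):
    def f(q):
        r,M=fk(q,L); return np.r_[(r-pos)/100,R.from_matrix(M.T@Rt).as_rotvec()]
    s=least_squares(f,np.clip(q0,LO+1e-3,HI-1e-3),bounds=(LO,HI)); return s.x,np.abs(s.fun).max()
def tilted(deg,head,yang):
    """tool pointing along heading 'head' (deg), tilted deg from straight down; closing axis at yang"""
    t=np.radians(deg); return tool(np.r_[np.sin(t)*np.array(yv(head))[:2],-np.cos(t)],yv(yang))
E
python3 - <<'E'
from h import *
D=np.loadtxt("log.txt"); q0=D[-1,:6]; print(q0.round(2))
for L in (150,183,250):
  for fl in (0,180):
    q=q0.copy()
    for nm,t,h,y,pos in(("pre",75,93.3,3.3+fl,None),("gr",75,93.3,3.3+fl,None),("dr",-15,71,-19+fl,None)):
        Rt=tilted(t,h,y); g=np.array({"pre":[425.7,-23,60],"gr":[425.7,-23,60],"dr":[510,-380,60]}[nm]); 
        pos=g-Rt[:,2]*(54 if nm!="pre" else 154)
        best=min((ik(pos,Rt,q+np.r_[0,0,0,d4,0,d6],L) for d4 in(0,.7,1.5) for d6 in(-1,0,1)),key=lambda a:a[1]+1e-4*np.abs(a[0]-q).sum())
        q=best[0]; W=pos-Rt[:,2]*L; El=Rz(q[0])@(np.array([0,116.3,0])+Ry(q[1])@[0,0,438.9]); print(L,fl,nm,q.round(2),best[1].round(3),"wrist",W.round(0),"elbow",El.round(0)+[0,0,L+18.6])
c=pickle.load(open("top.pkl","rb")); P=cloud(c)
c2=pickle.load(open("scene.pkl","rb")); P2=cloud(c2)
for Q in (P,P2):
    X=Q.reshape(-1,3); m=(abs(X[:,2]-105)<3)&(X[:,1]<-380)&(X[:,0]>300)&(X[:,0]<620)
    r=cv2.minAreaRect(np.float32(X[m][:,:2])); print("unit top",m.sum(),r)
    m=(abs(X[:,2]-91)<3.5)&(X[:,1]<-260)&(X[:,1]>-380)&(X[:,0]>440)&(X[:,0]<640)
    Y=X[m][:,:2]; u=np.array(yv(-109.3))[:2]; d=Y@u; med=np.median(d); k=abs(d-med)<12; r=cv2.minAreaRect(np.float32(Y[k])); print("board",k.sum(),r)
E
```

```text
[-0.24  0.64  1.13 -0.    1.36 -1.65]
150 0 pre [-0.84  0.8   1.67  0.68  1.84 -1.15] 0.0 wrist [ 443. -316.  139.] elbow [ 297.  -156.   474.6]
150 0 gr [-0.71  0.79  1.83  0.78  1.68 -1.2 ] 0.0 wrist [ 437. -220.  113.] elbow [ 313.  -114.   477.6]
150 0 dr [-0.75  0.73  1.39 -0.3   0.94 -0.25] 0.0 wrist [ 527. -330.  257.] elbow [ 293.  -113.   496.6]
150 180 pre [-0.8   0.77  1.62  0.69  1.81 -2.88] 1.354 wrist [ 443. -316.  139.] elbow [ 296.  -138.   483.6]
150 180 gr [-0.58  0.65  1.79  0.52  1.4  -2.88] 1.252 wrist [ 437. -220.  113.] elbow [286.  -49.  517.6]
150 180 dr [-0.69  0.72  1.46 -0.66  0.81 -2.88] 0.251 wrist [ 527. -330.  257.] elbow [296.  -96.  499.6]
183 0 pre [-0.87  0.87  1.6   0.65  1.85 -1.17] 0.0 wrist [ 444. -348.  147.] elbow [ 306.  -183.   483.6]
183 0 gr [-0.75  0.86  1.77  0.73  1.69 -1.23] 0.0 wrist [ 439. -252.  121.] elbow [ 323.  -143.   487.6]
183 0 dr [-0.73  0.72  1.4  -0.3   0.94 -0.23] 0.0 wrist [ 530. -322.  289.] elbow [ 294.  -109.   530.6]
183 180 pre [-0.82  0.83  1.55  0.62  1.81 -2.88] 1.373 wrist [ 444. -348.  147.] elbow [ 306.  -15
[... 625 characters left out ...]
 elbow [ 329.  -210.   501.6]
250 180 gr [-0.62  0.76  1.64  0.37  1.41 -2.88] 1.231 wrist [ 443. -316.  139.] elbow [313.  -81.  587.6]
250 180 dr [-0.63  0.71  1.51 -0.63  0.8  -2.88] 0.217 wrist [ 536. -306.  354.] elbow [299.  -75.  601.6]
unit top 6204 ((397.4214172363281, -564.5372314453125), (276.3390808105469, 302.15966796875), 69.16295623779297)
board 408 ((542.2828369140625, -321.19915771484375), (19.417421340942383, 178.89578247070312), 70.73097229003906)
unit top 12004 ((398.04046630859375, -566.218017578125), (279.1954345703125, 300.0770263671875), 70.85446166992188)
board 528 ((542.5669555664062, -319.66510009765625), (16.986452102661133, 179.95762634277344), 70.75199890136719)
```

```bash
python3 -c "
from w import *
c=pickle.load(open('top.pkl','rb')); print('edge',plane(c,[[168,250],[180,200],[157,280]],0).round(0).tolist(),'mug',plane(c,[[152,312],[172,300]],80).round(0).tolist())
move(sense(),[425.7,-22.8,205],tool([0,0,-1],yv(93.2)))"
```

```text
edge [[407.0, 111.0, 0.0], [536.0, 87.0, 0.0], [331.0, 135.0, 0.0]] mug [[257.0, 116.0, 80.0], [286.0, 70.0, 80.0]]
offset [22.84 -1.9   4.69] rot [ -0.11   0.59 -12.17] dist cm 23.4 ang 12.2
```

Call:
step_arm(plan=[{"offset": [22.8,-1.9,2.5],"rot": [0,0,-12.2],"gripper": 8.5},{"offset": [22.8,-1.9,2.5],"rot": [0,0,-12.2],"gripper": 8.5},{"offset": [22.8,-1.9,2.5],"rot": [0,0,-12.2],"gripper": 8.5},{"offset": [22.8,-1.9,2.5],"rot": [0,0,-12.2],"gripper": 8.5},{"offset": [22.8,-1.9,2.5],"rot": [0,0,-12.2],"gripper": 8.5},{"offset": [22.8,-1.9,2.5],"rot": [0,0,-12.2],"gripper": 8.5},{"offset": [22.8,-1.9,4.5],"rot": [0,0,-12.2],"gripper": 8.5},{"offset": [22.8,-1.9,4.5],"rot": [0,0,-12.2],"gripper": 8.5},{"offset": [22.8,-1.9,4.5],"rot": [0,0,-12.2],"gripper": 8.5}])

```text
time_s: 12.1
eef_pos: [424.7, -22.5, 203.1]
ee_rot: [-0.0, -0.028, 1.0, 0.0]
force: [-0.4, 0.2, 0.3]
grip_width: 0.997
grip_force: 0.0
```

```bash
python3 -c "
from w import *
s,c=wrist('w7'); lids(c)
move(s,[425.7,-22.8,127],tool([0,0,-1],yv(93.2)))"
```

```text
[-0.33   0.214  1.917  0.     1.011 -1.957] [424.7 -22.5 203.1] [-0.36  0.24  0.31] 0.014
[  262   225   120   108 12234] [425.7 -23. ] [56.8 57. ] 3.7 99.7
[ 349  412   94   41 1820] [518.5  25.6] [52.5 18.5] 78.4 99.2
offset [-0.1  -0.04  7.61] rot [ 0.01 -0.03  0.02] dist cm 7.6 ang 0.0
```

Call:
step_arm(plan=[{"offset": [-0.1,0,4.5],"rot": [0,0,0],"gripper": 8.5},{"offset": [-0.1,0,7.6],"rot": [0,0,0],"gripper": 8.5},{"offset": [-0.1,0,7.6],"rot": [0,0,0],"gripper": 8.5},{"offset": [-0.1,0,7.6],"rot": [0,0,0],"gripper": 5},{"offset": [-0.1,0,7.6],"rot": [0,0,0],"gripper": 5},{"offset": [-0.1,0,7.6],"rot": [0,0,0],"gripper": 5},{"offset": [-0.1,0,7.6],"rot": [0,0,0],"gripper": 5},{"offset": [-0.1,0,7.6],"rot": [0,0,0],"gripper": 5},{"offset": [-0.1,0,7.6],"rot": [0,0,0],"gripper": 5}])

```text
time_s: 13.05
eef_pos: [426.2, -22.7, 128.9]
ee_rot: [0.002, -0.028, 1.0, -0.001]
force: [-0.5, -1.4, 6.4]
grip_width: 0.649
grip_force: 52.4
```

Call:
step_arm(plan=[{"offset": [0,0,-2],"rot": [0,0,0],"gripper": 5},{"offset": [0,0,-3],"rot": [0,0,0],"gripper": 5},{"offset": [1,2.8,-3],"rot": [0,0,0],"gripper": 5},{"offset": [2,5.5,-3],"rot": [0,0,0],"gripper": 5},{"offset": [2,5.5,-3],"rot": [0,0,0],"gripper": 5},{"offset": [2,5.5,-3],"rot": [0,0,0],"gripper": 5},{"offset": [2,5.5,-1.5],"rot": [0,0,0],"gripper": 5},{"offset": [2,5.5,-0.5],"rot": [0,0,0],"gripper": 5},{"offset": [2,5.5,0],"rot": [0,0,0],"gripper": 5},{"offset": [2,5.5,0],"rot": [0,0,0],"gripper": 5},{"offset": [2,5.5,0],"rot": [0,0,0],"gripper": 5}])

```text
time_s: 14.15
eef_pos: [402.7, 30.7, 128.5]
ee_rot: [0.0, -0.028, 1.0, -0.001]
force: [-8.5, -1.8, 19.6]
grip_width: 0.653
grip_force: 61.9
```

Call:
step_arm(plan=[{"offset": [0,0,0],"rot": [0,0,0],"gripper": 8.5},{"offset": [0,0,0],"rot": [0,0,0],"gripper": 8.5},{"offset": [0,0,0],"rot": [0,0,0],"gripper": 8.5},{"offset": [0,0,0],"rot": [0,0,0],"gripper": 8.5},{"offset": [0,0,-4],"rot": [0,0,0],"gripper": 8.5},{"offset": [0,0,-8],"rot": [0,0,0],"gripper": 8.5},{"offset": [0,0,-8],"rot": [0,0,0],"gripper": 8.5},{"offset": [0,0,-8],"rot": [0,0,0],"gripper": 8.5}])

```text
time_s: 14.95
eef_pos: [402.2, 31.4, 207.3]
ee_rot: [0.001, -0.028, 1.0, -0.0]
force: [-0.9, 0.1, -0.3]
grip_width: 0.993
grip_force: 0.0
```

```bash
python3 -c "
from w import *
s,c=wrist('w8'); lids(c)
Rt=tilted(75,93.3,3.3); g=np.array([404,32,190.]); p=g-54*Rt[:,2]
move(s,p,Rt)
move(s,[404,-20,300],tilted(20,93.3,3.3))
move(s,[404,-20,300],tool([0,0,-1],yv(3.3)))
"
```

```text
[-0.215  0.161  1.971 -0.     1.008 -1.842] [402.2  31.4 207.3] [-0.88  0.1  -0.31] 0.033
[ 455    0  174   65 3517] [283.3 117.4] [27.5 73.4] 7.3 103.8
[  264   219   117   106 11836] [401.  31.] [55.8 57. ] 3.4 99.7
offset [-0.19 -5.16  0.33] rot [-58.04  58.21  75.71] dist cm 5.2 ang 111.7
offset [ 0.1  -5.14 -9.27] rot [-15.64  15.77  88.94] dist cm 10.6 ang 91.7
offset [ 0.1  -5.14 -9.27] rot [4.000e-02 7.000e-02 8.993e+01] dist cm 10.6 ang 89.9
```

```bash
python3 -c "
from w import *
s=sense()
Rt=tilted(75,93.4,3.4); g=np.array([401.5,31,210.]); p=g-54*Rt[:,2]
move(s,p,Rt)
q=s['joints']; R0=rot(s['ee_rot']); w=R.from_matrix(R0.T@Rt).as_rotvec()
for t in np.linspace(.1,1,10):
    q,e=ik(s['eef_pos']+t*(p-s['eef_pos'])+[0,0,90*4*t*(1-t)],R0@R.from_rotvec(t*w).as_matrix(),q); print(t.round(1),q.round(2),e.round(4))
"
```

```text
offset [ 0.02 -5.26 -1.75] rot [-58.02  58.13  75.56] dist cm 5.5 ang 111.6
0.1 [-0.26  0.15  1.88  0.08  1.23 -1.79] 0.0
0.2 [-0.31  0.16  1.81  0.15  1.42 -1.71] 0.0
0.3 [-0.36  0.18  1.76  0.22  1.57 -1.63] 0.0
0.4 [-0.41  0.2   1.73  0.3   1.69 -1.53] 0.0
0.5 [-0.46  0.23  1.72  0.39  1.78 -1.43] 0.0
0.6 [-0.51  0.27  1.73  0.48  1.84 -1.34] 0.0
0.7 [-0.56  0.3   1.76  0.56  1.87 -1.24] 0.0
0.8 [-0.61  0.35  1.8   0.65  1.88 -1.16] 0.0
0.9 [-0.65  0.41  1.86  0.73  1.87 -1.09] 0.0
1.0 [-0.7   0.48  1.91  0.81  1.83 -1.04] 0.0
```

Call:
step_arm(plan=[{"offset": [0,-1,-5],"rot": [-5,5,6.5],"gripper": 8.5},{"offset": [0,-5.3,-8],"rot": [-58,58.1,75.6],"gripper": 8.5},{"offset": [0,-5.3,-8],"rot": [-58,58.1,75.6],"gripper": 8.5},{"offset": [0,-5.3,-8],"rot": [-58,58.1,75.6],"gripper": 8.5},{"offset": [0,-5.3,-8],"rot": [-58,58.1,75.6],"gripper": 8.5},{"offset": [0,-5.3,-8],"rot": [-58,58.1,75.6],"gripper": 8.5},{"offset": [0,-5.3,-8],"rot": [-58,58.1,75.6],"gripper": 8.5},{"offset": [0,-5.3,-8],"rot": [-58,58.1,75.6],"gripper": 8.5},{"offset": [0,-5.3,-8],"rot": [-58,58.1,75.6],"gripper": 8.5},{"offset": [0,-5.3,-8],"rot": [-58,58.1,75.6],"gripper": 8.5},{"offset": [0,-5.3,-6],"rot": [-58,58.1,75.6],"gripper": 8.5},{"offset": [0,-5.3,-4],"rot": [-58,58.1,75.6],"gripper": 8.5}])

```text
time_s: 16.2
eef_pos: [405.1, -21.5, 245.6]
ee_rot: [-0.419, 0.513, 0.637, 0.395]
force: [0.4, 0.9, -0.7]
grip_width: 0.992
grip_force: 0.0
```

```bash
python3 -c "
from w import *
s=sense();log(s); print(s['joints'].round(2))
D=np.loadtxt('log.txt')
f=lambda L:np.concatenate([fk(d[:6],L[0])[0]-d[6:9] for d in D]); r=least_squares(f,[183.]); print(r.x,abs(f(r.x)).max())
Rt=tilted(75,93.4,3.4); g=np.array([401.5,31,210.]); p=g-54*Rt[:,2]
move(s,p,Rt)"
```

```text
[-0.67  0.43  1.87  0.75  1.86 -1.08]
[182.7] 2.839584567482234e-09
offset [-2.01 -0.2   0.77] rot [-4.44  4.51  5.77] dist cm 2.2 ang 8.6
```

Call:
step_arm(plan=[{"offset": [-2,-0.2,0.8],"rot": [-4.4,4.5,5.8],"gripper": 8.5},{"offset": [-2,-0.2,0.8],"rot": [-4.4,4.5,5.8],"gripper": 8.5},{"offset": [-2,-0.2,0.8],"rot": [-4.4,4.5,5.8],"gripper": 8.5},{"offset": [-2,-0.2,0.8],"rot": [-4.4,4.5,5.8],"gripper": 8.5}])

```text
time_s: 16.6
eef_pos: [405.0, -20.9, 226.1]
ee_rot: [-0.441, 0.542, 0.582, 0.416]
force: [-0.6, -0.4, -0.2]
grip_width: 0.994
grip_force: 0.0
```

Run:
```python
from w import *
s,c=wrist("w9"); cv2.imwrite("pics/w9.png",c["color"][:,:,::-1])
Rt=tilted(75,93.4,3.4); print(rot(s["ee_rot"]).round(3))
for z in (62,):
    g=np.array([401.5,31,z]); move(s,g-56*Rt[:,2],Rt)
c=capture("scene"); cv2.imwrite("pics/s9.png",c["color"][:,:,::-1])
q,e=ik(g-56*Rt[:,2],Rt,s["joints"],182.7); print(q.round(2),e)
```

```text
[-0.697  0.478  1.909  0.808  1.836 -1.039] [405.  -20.9 226.1] [-0.61 -0.37 -0.22] 0.01
[[-0.024  0.998 -0.063]
 [ 0.264  0.067  0.962]
 [ 0.964  0.007 -0.265]]
offset [-14.48  -0.15   3.77] rot [-0.32  0.37  0.49] dist cm 15.0 ang 0.7
[-0.7   0.81  1.91  0.77  1.61 -1.27] 4.19875119854414e-15
```

View pics/s9.png

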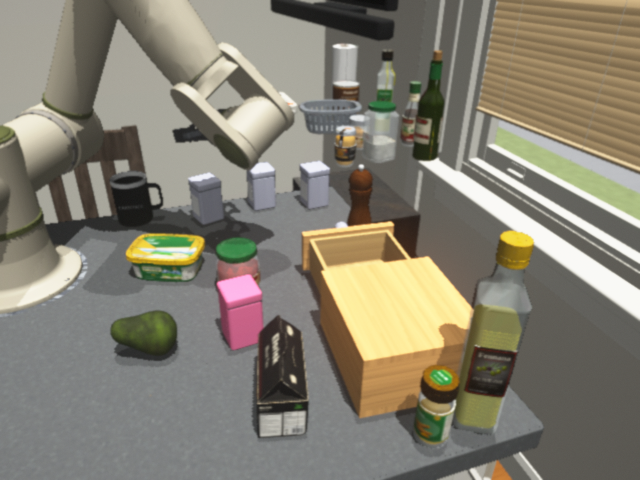

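The scene picture shows the tilted gripper at (210,125) above tin 1 at (206,198), with the wrist fork at (240,150). I'll check the wrist's extent before lowering.

Run:
```python
from w import *
s=sense(); M=rot(s["ee_rot"]); W=s["eef_pos"]-182.7*M[:,2]; print(W.round(0))
for n in("scene","top"):
    c=capture(n); X=cloud(c).reshape(-1,3); X=X[np.linalg.norm(X-W,axis=1)<140]; X=X[X[:,2]>130]
    d=X-W; print(n,len(X),"min z rel",np.percentile(d[:,2],[0.5,2]).round(0),"x",np.percentile(d[:,0],[1,99]).round(0),"y",np.percentile(d[:,1],[1,99]).round(0))
    k=d[:,2]<np.percentile(d[:,2],1); print(X[k].mean(0).round(0))
```

```text
[ 416. -197.  275.]
scene 8075 min z rel [-54. -41.] x [-112.   55.] y [-54.  73.]
[ 383. -209.  219.]
top 4857 min z rel [-25.  -9.] x [-108.   64.] y [-50. 128.]
[ 418. -114.  251.]
```

Call:
step_arm(plan=[{"offset": [-4.8,-0.1,1.3],"rot": [-0.3,0.4,0.5],"gripper": 8.5},{"offset": [-9,-0.1,2.4],"rot": [-0.3,0.4,0.5],"gripper": 8.5},{"offset": [-12,-0.1,3.1],"rot": [-0.3,0.4,0.5],"gripper": 8.5},{"offset": [-14.5,-0.1,3.8],"rot": [-0.3,0.4,0.5],"gripper": 8.5},{"offset": [-14.5,-0.1,3.8],"rot": [-0.3,0.4,0.5],"gripper": 8.5},{"offset": [-14.5,-0.1,3.8],"rot": [-0.3,0.4,0.5],"gripper": 8.5}])

```text
time_s: 17.4
eef_pos: [404.6, -22.4, 76.3]
ee_rot: [-0.444, 0.544, 0.576, 0.418]
force: [-0.8, -0.5, 1.0]
grip_width: 0.999
grip_force: 0.0
```

Run:
```python
from w import *
s,c=wrist("w10"); Rt=tilted(75,93.4,3.4); g=np.array([401.5,31,62]); move(s,g-56*Rt[:,2],Rt); print(s["eef_pos"]+54*rot(s["ee_rot"])[:,2])
P=cloud(c); print(P[240,320],P[300,320]); cv2.imwrite("pics/w10.png",c["color"][:,:,::-1])
```

```text
[-0.702  0.816  1.908  0.776  1.607 -1.27 ] [404.6 -22.4  76.3] [-0.75 -0.48  0.97] 0.032
offset [ 0.01  0.   -0.07] rot [ 0.05 -0.17 -0.16] dist cm 0.1 ang 0.2
[401.58016531  29.73204733  62.43426452]
[400.40817854  39.68955941  99.5328368 ] [402.41758899   9.52542142 100.11981379]
```

View pics/w10.png

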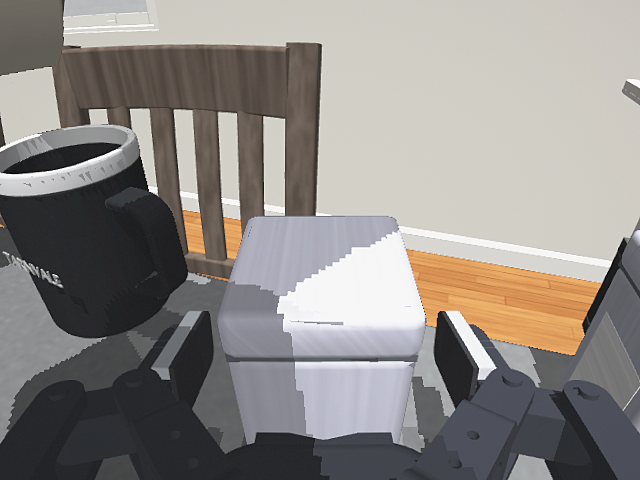

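The wrist picture shows the tin standing centrally between the two pads (lid at (320,280)). Next: close and lift.

Call:
step_arm(plan=[{"offset": [0,0,0],"rot": [0,0,0],"gripper": 5},{"offset": [0,0,0],"rot": [0,0,0],"gripper": 5},{"offset": [0,0,0],"rot": [0,0,0],"gripper": 5},{"offset": [0,0,0],"rot": [0,0,0],"gripper": 5},{"offset": [0,0,0],"rot": [0,0,0],"gripper": 5},{"offset": [0,0,0],"rot": [0,0,0],"gripper": 5},{"offset": [1.5,0,-0.4],"rot": [0,0,0],"gripper": 5},{"offset": [5,0,-1.3],"rot": [0,0,0],"gripper": 5},{"offset": [9.6,0,-2.6],"rot": [0,0,0],"gripper": 5},{"offset": [14.5,0,-3.9],"rot": [0,0,0],"gripper": 5},{"offset": [17.4,0,-4.7],"rot": [0,0,0],"gripper": 5},{"offset": [17.4,0,-4.7],"rot": [0,0,0],"gripper": 5}], squeeze=75)

```text
time_s: 18.65
eef_pos: [405.2, -23.3, 258.2]
ee_rot: [-0.441, 0.545, 0.578, 0.418]
force: [-0.6, -0.1, -6.1]
grip_width: 0.646
grip_force: 81.2
```

Run:
```python
from w import *
s,c=wrist("w11"); cv2.imwrite("pics/w11.png",c["color"][:,:,::-1])
M=rot(s["ee_rot"]); P=cloud(c); Mt=(P-s["eef_pos"])@M; print("lid pts in tool", Mt[240,320].round(0),Mt[270,320].round(0))
# drawer: fit from stored clouds
X=np.vstack([cloud(pickle.load(open(n+".pkl","rb"))).reshape(-1,3) for n in("scene","top")]); 
m=(abs(X[:,2]-91)<3.5)&(X[:,1]<-260)&(X[:,1]>-380)&(X[:,0]>440)&(X[:,0]<640)
u=np.array(yv(-109.2))[:2]; Y=X[m][:,:2]; d=Y@u; k=abs(d-np.median(d))<9
r=cv2.minAreaRect(np.float32(Y[k])); print(r, np.percentile(d[k],[2,50,98]))
# unit top: restrict in local coords about rough centre
a=np.radians(-109.2);ux=np.array([np.cos(a),np.sin(a)]);uy=np.array([-ux[1],ux[0]])
b=np.array(r[0]); L=np.c_[(X[:,:2]-b)@ux,(X[:,:2]-b)@uy,X[:,2]]
t=L[(abs(L[:,2]-105)<2.5)&(L[:,0]>80)&(L[:,0]<400)&(abs(L[:,1])<115)]; h,e=np.histogram(t[:,0],np.arange(80,400,5)); i=np.nonzero(h>40)[0]; print("top board x",e[i[0]],e[i[-1]+1]); print(cv2.minAreaRect(np.float32(t[t[:,0]<360][:,:2])))
fl=L[(abs(L[:,2]-22)<4)&(L[:,0]>0)&(L[:,0]<150)&(abs(L[:,1])<90)]; print("floor",len(fl),np.percentile(fl,[1,50,99],axis=0).round(0))
w=L[(abs(L[:,2]-83)<3)&(L[:,0]>20)&(L[:,0]<120)&(abs(L[:,1])<100)]; print("walls",[(len(v),np.percentile(v,[2,50,98]).round(1)) for v in(w[w[:,1]>0][:,1],w[w[:,1]<0][:,1])])
```

```text
[-0.703  0.418  1.892  0.829  1.892 -0.973] [405.2 -23.3 258.2] [-0.62 -0.09 -6.07] 0.09
lid pts in tool [38. -1. 54.] [34. -1. 38.]
((542.3799438476562, -320.1986083984375), (15.845484733581543, 179.9581298828125), 70.76534271240234) [116.39525371 125.41444283 130.62506573]
top board x 140 395
((249.6055908203125, 0.444793701171875), (188.15184020996094, 218.2195281982422), 89.68486022949219)
floor 3113 [[  8. -78.  18.]
 [ 72.   3.  22.]
 [148.  71.  26.]]
walls [(222, array([70.4, 73.6, 77.9])), (212, array([-77.8, -75. , -71.6]))]
```

```bash
cat > tgt.py <<'E'
from w import *
b=np.array([542.4,-320.2]); H=70.76; ux=-np.array(yv(H))[:2]; uy=np.array([-ux[1],ux[0]])
def dpt(x,y,z): return np.r_[b+(x+92.5)*ux+y*uy,z]
C=np.array([-11.6,0,59.1]); Rl=tilted(-15,H,H-90)
def lay(z,x=-12): return dpt(x,0,z)-Rl@C
E
python3 - <<'E'
from tgt import *
s=sense(); print((Rl@[np.cos(np.radians(15)),0,-np.sin(np.radians(15))]).round(3), dpt(-12,0,0))
p=lay(210); move(s,p,Rl); R0=rot(s['ee_rot']); w=R.from_matrix(R0.T@Rl).as_rotvec(); q=s['joints']
for t in np.linspace(.125,1,8):
    r=s['eef_pos']+t*(p-s['eef_pos']); M=R0@R.from_rotvec(t*w).as_matrix()
    q,e=ik(r,M,q,182.7); print(q.round(2),e.round(4),"tin",(r+M@C).round(0))
q,e=ik(lay(52),Rl,q,182.7); print(q.round(2),e.round(4), lay(52), "wrist",lay(52)-182.7*Rl[:,2])
E
```

```text
[0.33  0.944 0.   ] [ 515.87316782 -396.2037971     0.        ]
offset [ -8.44   9.96 -34.42] rot [-12.53 -88.67  21.61] dist cm 36.8 ang 92.1
[-0.74  0.4   1.8   0.72  1.82 -0.89] 0.0 tin [418. -19. 221.]
[-0.76  0.4   1.71  0.61  1.74 -0.82] 0.0 tin [433. -70. 213.]
[-0.77  0.41  1.62  0.5   1.66 -0.75] 0.0 tin [ 448. -123.  207.]
[-0.77  0.42  1.53  0.37  1.58 -0.68] 0.0 tin [ 463. -177.  203.]
[-0.76  0.45  1.44  0.23  1.49 -0.6 ] 0.0 tin [ 477. -232.  202.]
[-0.75  0.48  1.36  0.08  1.41 -0.52] 0.0 tin [ 490. -287.  202.]
[-0.74  0.53  1.29 -0.08  1.33 -0.43] 0.0 tin [ 503. -342.  205.]
[-0.73  0.58  1.21 -0.25  1.25 -0.32] 0.0 tin [ 516. -396.  210.]
[-0.73  0.75  1.36 -0.3   0.95 -0.23] 0.0 [ 524.60591471 -371.18302123  106.08391541] wrist [ 540.18795372 -326.5378814   282.55856387]
```

Call:
step_arm(plan=[{"offset": [-0.8,0.9,-3.1],"rot": [-1.1,-8.1,2],"gripper": 5},{"offset": [-1.5,1.8,-6.3],"rot": [-2.3,-16.1,3.9],"gripper": 5},{"offset": [-2.3,2.7,-9.4],"rot": [-3.4,-24.2,5.9],"gripper": 5},{"offset": [-3.1,3.6,-12.5],"rot": [-4.6,-32.2,7.9],"gripper": 5},{"offset": [-3.8,4.5,-15.6],"rot": [-5.7,-40.3,9.8],"gripper": 5},{"offset": [-4.6,5.4,-18.8],"rot": [-6.8,-48.4,11.8],"gripper": 5},{"offset": [-5.4,6.3,-21.9],"rot": [-8,-56.4,13.8],"gripper": 5},{"offset": [-6.1,7.2,-25],"rot": [-9.1,-64.5,15.7],"gripper": 5},{"offset": [-6.9,8.1,-28.2],"rot": [-10.3,-72.5,17.7],"gripper": 5},{"offset": [-7.7,9.1,-31.3],"rot": [-11.4,-80.6,19.6],"gripper": 5},{"offset": [-8.4,10,-34.4],"rot": [-12.5,-88.7,21.6],"gripper": 5},{"offset": [-8.4,10,-34.4],"rot": [-12.5,-88.7,21.6],"gripper": 5}])

```text
time_s: 19.9
eef_pos: [525.5, -372.0, 258.2]
ee_rot: [0.072, 0.808, 0.575, -0.108]
force: [-0.1, 1.6, -6.4]
grip_width: 0.649
grip_force: 88.5
```

Run:
```python
from tgt import *
s,c=wrist("w12"); cv2.imwrite("pics/w12.png",c["color"][:,:,::-1]); print(s["grip_width"],s["grip_force"])
move(s,lay(210),Rl); move(s,lay(53),Rl)
M=rot(s["ee_rot"]); P=cloud(c)
# drawer walls/board as seen now
L=np.c_[(P[...,:2].reshape(-1,2)-b)@ux-92.5,(P[...,:2].reshape(-1,2)-b)@uy,P[...,2].ravel()]
for nm,m in(("board top",(abs(L[:,2]-92)<3)&(L[:,0]<-75)&(L[:,0]>-120)&(abs(L[:,1])<95)),("floor",(abs(L[:,2]-22)<3)&(abs(L[:,0])<100)&(abs(L[:,1])<90)),("walls+",(abs(L[:,2]-83)<2.5)&(L[:,1]>50)&(L[:,1]<100)&(abs(L[:,0])<80)),("walls-",(abs(L[:,2]-83)<2.5)&(L[:,1]<-50)&(L[:,1]>-100)&(abs(L[:,0])<80))):
    print(nm,m.sum(), np.percentile(L[m],[2,50,98],axis=0).round(1).tolist() if m.sum()>5 else "")
```

```text
[-0.728  0.594  1.212 -0.257  1.252 -0.324] [ 525.5 -372.   258.2] [-0.14  1.58 -6.37] 0.126
0.6488541072917057 88.47707390785217
offset [-0.11 -0.12 -0.58] rot [-0.44 -0.05  0.18] dist cm 0.6 ang 0.5
offset [3.940e+00 1.000e-02 1.459e+01] rot [-0.44 -0.05  0.18] dist cm 15.1 ang 0.5
board top 10214 [[-102.9, -84.2, 90.1], [-96.0, 1.2, 92.1], [-88.5, 85.5, 93.6]]
floor 22676 [[-66.3, -69.3, 20.3], [-24.8, 0.6, 21.7], [27.7, 70.4, 23.2]]
walls+ 2087 [[-78.1, 71.8, 80.9], [-21.4, 74.8, 82.7], [54.5, 86.5, 84.2]]
walls- 2006 [[-77.8, -85.1, 80.8], [-23.2, -73.7, 82.6], [54.3, -70.6, 84.1]]
```

View pics/w12.png

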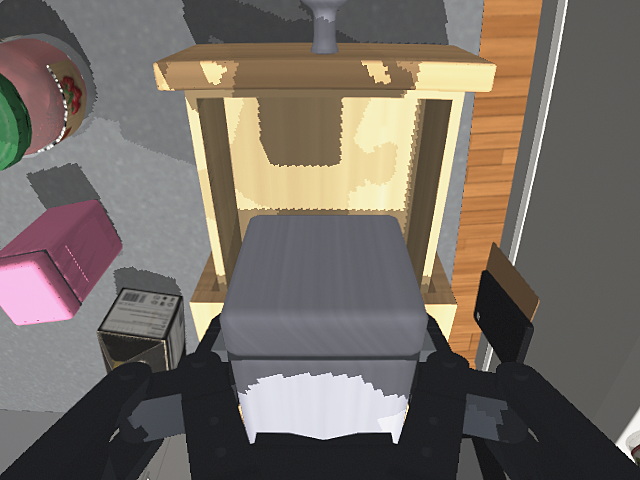

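The picture shows the tin held lying, centered over the open drawer (walls at x≈215 and 435, front board at y≈70). The measured drawer frame agrees. Now I'll lower it.

Call:
step_arm(plan=[{"offset": [1.2,0,4.2],"rot": [-0.4,0,0.2],"gripper": 5},{"offset": [2.4,0,8.8],"rot": [-0.4,0,0.2],"gripper": 5},{"offset": [3.3,0,12],"rot": [-0.4,0,0.2],"gripper": 5},{"offset": [3.8,0,14],"rot": [-0.4,0,0.2],"gripper": 5},{"offset": [3.8,0,14],"rot": [-0.4,0,0.2],"gripper": 5},{"offset": [3.8,0,14],"rot": [-0.4,0,0.2],"gripper": 5},{"offset": [3.8,0,14],"rot": [-0.4,0,0.2],"gripper": 5}])

```text
time_s: 20.65
eef_pos: [525.2, -370.2, 118.6]
ee_rot: [0.077, 0.809, 0.573, -0.104]
force: [-0.6, 0.5, -5.1]
grip_width: 0.645
grip_force: 88.0
```

Run:
```python
from tgt import *
s=sense(); print(s["force"].round(1),s["wrist_torque"].round(2),"tin centre",s["eef_pos"]+rot(s["ee_rot"])@C, "axis z",(rot(s["ee_rot"])@[.966,0,-.259])[2].round(3)); move(s,lay(50),Rl)
```

```text
[-0.6  0.5 -5.1] [ 0.36 -0.11 -0.03] tin centre [ 516.802961   -395.20855429   64.46535869] axis z 0.002
offset [ 0.26 -0.03  1.43] rot [ 0.3  -0.11 -0.14] dist cm 1.5 ang 0.3
```

Call:
step_arm(plan=[{"offset": [0.1,0,0.5],"rot": [0,0,0],"gripper": 5},{"offset": [0.2,0,0.9],"rot": [0,0,0],"gripper": 5},{"offset": [0.3,0,1.2],"rot": [0,0,0],"gripper": 5},{"offset": [0.3,0,1.2],"rot": [0,0,0],"gripper": 5},{"offset": [0.3,0,1.2],"rot": [0,0,0],"gripper": 5}])

```text
time_s: 21.15
eef_pos: [524.9, -370.2, 104.8]
ee_rot: [0.076, 0.809, 0.574, -0.104]
force: [-0.9, -0.1, -5.5]
grip_width: 0.65
grip_force: 88.4
```

Run:
```python
from tgt import *
s=sense(); print(s["force"].round(1),s["wrist_torque"].round(2),"tin centre",s["eef_pos"]+rot(s["ee_rot"])@C, "axis z",(rot(s["ee_rot"])@[.966,0,-.259])[2].round(3)); move(s,lay(50),Rl)
```

```text
[-0.9 -0.1 -5.5] [ 0.36 -0.12  0.07] tin centre [ 516.40102874 -395.13694126   50.6912399 ] axis z 0.003
offset [-0.08  0.    0.1 ] rot [ 0.2  -0.14 -0.11] dist cm 0.1 ang 0.3
```

Close to the floor. I'll lower by millimetres until the force changes.

Call:
step_arm(plan=[{"offset": [0,0,0.1],"rot": [0,0,0],"gripper": 5},{"offset": [0,0,0.1],"rot": [0,0,0],"gripper": 5},{"offset": [0.1,0,0.2],"rot": [0,0,0],"gripper": 5},{"offset": [0.1,0,0.2],"rot": [0,0,0],"gripper": 5}])

```text
time_s: 21.55
eef_pos: [525.0, -370.1, 103.7]
ee_rot: [0.077, 0.809, 0.573, -0.105]
force: [-3.5, 0.5, 3.6]
grip_width: 0.646
grip_force: 89.0
```

Call:
step_arm(plan=[{"offset": [0,0,0],"rot": [0,0,0],"gripper": 8},{"offset": [0,0,0],"rot": [0,0,0],"gripper": 8},{"offset": [0,0,0],"rot": [0,0,0],"gripper": 8},{"offset": [0,0,0],"rot": [0,0,0],"gripper": 8},{"offset": [-0.5,0,-2],"rot": [0,0,0],"gripper": 8},{"offset": [-1.5,0,-5.5],"rot": [0,0,0],"gripper": 8},{"offset": [-2.8,0,-10.4],"rot": [0,0,0],"gripper": 8},{"offset": [-4.1,0,-15.2],"rot": [0,0,0],"gripper": 8},{"offset": [-4.1,0,-15.2],"rot": [0,0,0],"gripper": 4}])

```text
time_s: 22.45
eef_pos: [525.6, -371.2, 268.1]
ee_rot: [0.083, 0.809, 0.573, -0.103]
force: [0.3, 0.2, -0.3]
grip_width: 0.786
grip_force: 0.0
```

Run:
```python
from tgt import *
s,c=wrist("w13"); cv2.imwrite("pics/w13.png",c["color"][:,:,::-1])
P=cloud(c).reshape(-1,3); L=np.c_[(P[:,:2]-b)@ux-92.5,(P[:,:2]-b)@uy,P[:,2]]
m=(abs(L[:,2]-78)<3)&(abs(L[:,0])<70)&(abs(L[:,1])<60); print("tin top",m.sum(),cv2.minAreaRect(np.float32(L[m][:,:2])),np.median(L[m][:,2]))
```

```text
[-0.729  0.576  1.216 -0.252  1.242 -0.322] [ 525.6 -371.2  268.1] [ 0.3   0.23 -0.31] 0.107
tin top 10610 ((-14.62591552734375, 1.6067867279052734), (99.65338134765625, 55.93990707397461), 0.6851630806922913) 77.6463938669634
```

View pics/w13.png

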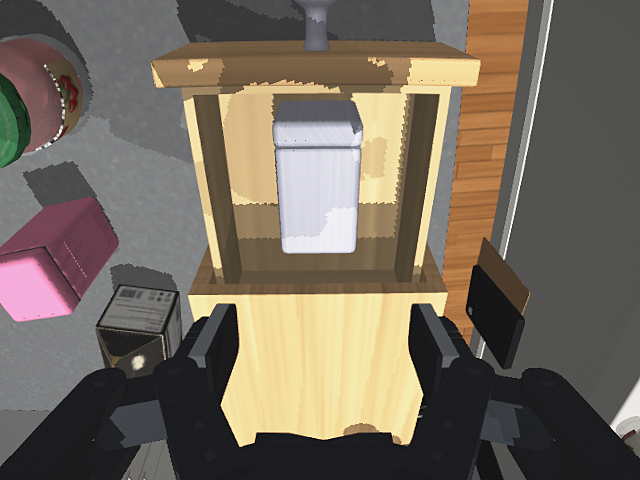

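The picture shows the tin lying flat in the drawer at (320,180), clear of the walls and the top board. Next I'll close the fingers and push on the bare board on the side away from the mill.

Run:
```python
from tgt import *
s=sense(); Rd=tool([0,0,-1],yv(H-90))
p=dpt(-147,-45,268); print(p); move(s,p,Rd)
q=s["joints"]
for r in (p,dpt(-147,-45,128),dpt(20,-45,128)): q,e=ik(r,Rd,q,182.7); print(q.round(2),e.round(4))
```

```text
[ 517.87256502 -253.91534919  268.        ]
offset [10.3  -4.51 -3.23] rot [ 0.61 15.03 -0.13] dist cm 11.7 ang 15.0
[-0.66  0.45  1.39 -0.    1.3  -0.32] 0.0
[-0.66  0.61  1.53 -0.    0.99 -0.32] 0.0
[-0.92  0.69  1.39 -0.    1.06 -0.58] 0.0
```

Call:
step_arm(plan=[{"offset": [5,-2.2,-1.6],"rot": [0.3,7.5,0],"gripper": 0},{"offset": [10.3,-4.5,-3.2],"rot": [0.6,15,-0.1],"gripper": 0},{"offset": [10.3,-4.5,-3.2],"rot": [0.6,15,-0.1],"gripper": 0},{"offset": [10.3,-4.5,-3.2],"rot": [0.6,15,-0.1],"gripper": 0},{"offset": [10.3,-4.5,-3.2],"rot": [0.6,15,-0.1],"gripper": 0},{"offset": [10.3,-4.5,-3.2],"rot": [0.6,15,-0.1],"gripper": 0}])

```text
time_s: 23.1
eef_pos: [517.4, -254.5, 263.8]
ee_rot: [-0.003, 0.816, 0.578, -0.001]
force: [0.3, -0.3, 0.4]
grip_width: 0.003
grip_force: 0.0
```

Run:
```python
from tgt import *
s=sense(); Rd=tool([0,0,-1],yv(H-90)); print(s["grip_width"])
for x,z in((-147,128),(-109,128),(0,128),(38,128)): move(s,dpt(x,-45,z),Rd)
```

```text
0.003288384034733434
offset [ 0.05  0.12 13.58] rot [-0.41 -0.08 -0.07] dist cm 13.6 ang 0.4
offset [-3.75  0.12 13.57] rot [-0.41 -0.08 -0.07] dist cm 14.1 ang 0.4
offset [-14.65   0.14  13.56] rot [-0.41 -0.08 -0.07] dist cm 20.0 ang 0.4
offset [-18.45   0.14  13.55] rot [-0.41 -0.08 -0.07] dist cm 22.9 ang 0.4
```

Call:
step_arm(plan=[{"offset": [0,0.1,5],"rot": [-0.4,-0.1,-0.1],"gripper": 0},{"offset": [0,0.1,10],"rot": [-0.4,-0.1,-0.1],"gripper": 0},{"offset": [0,0.1,13.5],"rot": [-0.4,-0.1,-0.1],"gripper": 0},{"offset": [-0.5,0.1,13.5],"rot": [-0.4,-0.1,-0.1],"gripper": 0},{"offset": [-1.5,0.1,13.5],"rot": [-0.4,-0.1,-0.1],"gripper": 0},{"offset": [-2.5,0.1,13.5],"rot": [-0.4,-0.1,-0.1],"gripper": 0},{"offset": [-3.3,0.1,13.5],"rot": [-0.4,-0.1,-0.1],"gripper": 0},{"offset": [-4,0.1,13.5],"rot": [-0.4,-0.1,-0.1],"gripper": 0},{"offset": [-4.6,0.1,13.5],"rot": [-0.4,-0.1,-0.1],"gripper": 0},{"offset": [-5.4,0.1,13.5],"rot": [-0.4,-0.1,-0.1],"gripper": 0},{"offset": [-6.4,0.1,13.5],"rot": [-0.4,-0.1,-0.1],"gripper": 0},{"offset": [-7.4,0.1,13.5],"rot": [-0.4,-0.1,-0.1],"gripper": 0}])

```text
time_s: 24.3
eef_pos: [492.9, -323.9, 129.3]
ee_rot: [-0.0, 0.815, 0.579, 0.0]
force: [0.8, 0.9, 1.2]
grip_width: 0.003
grip_force: 0.7
```

Call:
step_arm(plan=[{"offset": [-1,0,0],"rot": [0,0,0],"gripper": 0},{"offset": [-2,0,0],"rot": [0,0,0],"gripper": 0},{"offset": [-3,0,0],"rot": [0,0,0],"gripper": 0},{"offset": [-4,0,0],"rot": [0,0,0],"gripper": 0},{"offset": [-5,0,0],"rot": [0,0,0],"gripper": 0},{"offset": [-6,0,0],"rot": [0,0,0],"gripper": 0},{"offset": [-7,0,0],"rot": [0,0,0],"gripper": 0},{"offset": [-7.8,0,0],"rot": [0,0,0],"gripper": 0},{"offset": [-8.4,0,0],"rot": [0,0,0],"gripper": 0},{"offset": [-8.4,0,0],"rot": [0,0,0],"gripper": 0}])

```text
time_s: 25.3
eef_pos: [465.3, -403.3, 129.2]
ee_rot: [0.0, 0.815, 0.579, 0.0]
force: [-0.7, 0.6, -0.1]
grip_width: -0.002
grip_force: 0.0
```

Run:
```python
from tgt import *
s=sense(); Rd=tool([0,0,-1],yv(H-90)); print(s["force"].round(1)); move(s,dpt(38,-45,128),Rd)
c=capture("top"); P=cloud(c).reshape(-1,3); L=np.c_[(P[:,:2]-b)@ux-92.5,(P[:,:2]-b)@uy,P[:,2]]
for z in(92,105):
    m=(abs(L[:,2]-z)<3)&(L[:,0]>-110)&(L[:,0]<100)&(L[:,1]>15)&(L[:,1]<75); h,e=np.histogram(L[m][:,0],np.arange(-110,100,5)); print(z,[(int(a),int(k)) for a,k in zip(e,h) if k>5])
cv2.imwrite("pics/t13.png",c["color"][:,:,::-1])
```

```text
[-0.7  0.6 -0.1]
offset [-2.66  0.04  0.12] rot [ 0.04 -0.01  0.02] dist cm 2.7 ang 0.0
92 [(25, 11), (30, 11), (35, 13)]
105 [(50, 14), (55, 24), (60, 33), (65, 32), (70, 35), (75, 29), (80, 36), (85, 45), (90, 45)]
```

Call:
step_arm(plan=[{"offset": [-0.5,0,0],"rot": [0,0,0],"gripper": 0},{"offset": [-0.9,0,0],"rot": [0,0,0],"gripper": 0},{"offset": [-1.3,0,0],"rot": [0,0,0],"gripper": 0},{"offset": [-1.5,0,0],"rot": [0,0,0],"gripper": 0},{"offset": [-1.7,0,0],"rot": [0,0,0],"gripper": 0},{"offset": [-1.7,0,0],"rot": [0,0,0],"gripper": 0}])

```text
time_s: 25.95
eef_pos: [460.9, -416.1, 129.2]
ee_rot: [-0.002, 0.815, 0.58, 0.002]
force: [4.1, 16.5, 5.6]
grip_width: 0.002
grip_force: 8.3
```

Call:
step_arm(plan=[{"offset": [-0.2,0,0],"rot": [0,0,0],"gripper": 0},{"offset": [-0.3,0,0],"rot": [0,0,0],"gripper": 0},{"offset": [-0.3,0,0],"rot": [0,0,0],"gripper": 0}])

```text
time_s: 26.25
eef_pos: [460.8, -416.4, 129.2]
ee_rot: [-0.004, 0.815, 0.58, 0.004]
force: [7.8, 30.4, 12.0]
grip_width: 0.004
grip_force: 15.6
```

The drawer seems to be against its stop (force up, no movement). I'll back off and verify.

Call:
step_arm(plan=[{"offset": [1.5,0,0],"rot": [0,0,0],"gripper": 0},{"offset": [5,0,0],"rot": [0,0,0],"gripper": 0},{"offset": [9,0,-2],"rot": [0,0,0],"gripper": 0},{"offset": [9,0,-7],"rot": [0,0,0],"gripper": 0},{"offset": [9,0,-12],"rot": [0,0,0],"gripper": 0},{"offset": [9,0,-17],"rot": [0,0,0],"gripper": 0},{"offset": [9,0,-17],"rot": [0,0,0],"gripper": 0}])

```text
time_s: 26.95
eef_pos: [489.5, -337.4, 306.7]
ee_rot: [0.007, 0.815, 0.579, 0.001]
force: [0.5, -1.0, 0.3]
grip_width: -0.0
grip_force: 0.0
```

Run:
```python
from tgt import *
s,w=wrist("w14"); c=capture("top"); sc=capture("scene")
for n,k in(("w",w),("t",c),("s",sc)):
    P=cloud(k).reshape(-1,3); L=np.c_[(P[:,:2]-b)@ux-92.5,(P[:,:2]-b)@uy,P[:,2]]
    for z in(92,105):
        m=(abs(L[:,2]-z)<2.5)&(L[:,0]>-110)&(L[:,0]<100)&(L[:,1]>-80)&(L[:,1]<80); h,e=np.histogram(L[m][:,0],np.arange(-110,100,2)); print(n,z,[(int(a),int(v)) for a,v in zip(e,h) if v>max(4,.3*h.max())][:8])
    m=(L[:,2]>40)&(L[:,2]<88)&(abs(L[:,1])<85)&(abs(L[:,1])>30)&(L[:,0]>0)&(L[:,0]<70); print("  front face",m.sum(),np.percentile(L[m][:,0],[5,25,50]).round(1) if m.sum() else "")
cv2.imwrite("pics/w14.png",w["color"][:,:,::-1]);cv2.imwrite("pics/t14.png",c["color"][:,:,::-1])
```

```text
[-0.801  0.461  1.278  0.     1.389 -0.466] [ 489.5 -337.4  306.7] [ 0.47 -1.02  0.3 ] 0.127
w 92 [(34, 285), (36, 249), (38, 236), (40, 217), (42, 223), (44, 214), (46, 200), (48, 156)]
w 105 [(48, 109), (50, 231), (52, 144), (54, 132), (56, 113), (58, 89)]
  front face 2127 [34.2 34.6 34.9]
t 92 [(36, 17), (38, 21), (40, 18), (42, 16), (44, 19), (46, 19), (48, 20), (50, 22)]
t 105 [(52, 29), (54, 27), (56, 34), (58, 29), (60, 44), (62, 44), (64, 47), (66, 36)]
  front face 57 [36.4 36.6 36.8]
s 92 []
s 105 [(50, 53), (52, 58), (54, 69), (56, 62), (58, 62), (60, 64), (62, 70), (64, 71)]
  front face 0
```

View pics/w14.png

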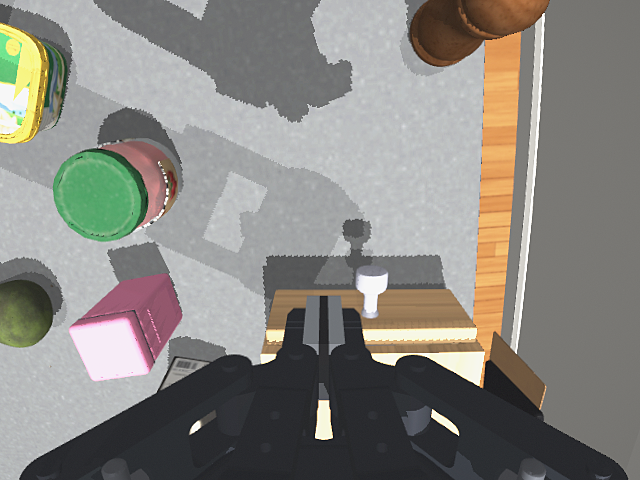

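Run:
```python
from tgt import *
for n in("w14","w12"):
    w=pickle.load(open(n+".pkl","rb")); P=cloud(w).reshape(-1,3); L=np.c_[(P[:,:2]-b)@ux-92.5,(P[:,:2]-b)@uy,P[:,2]]
    for ya,yb in((-80,-50),(25,75)):
        x0=28 if n=="w14" else -108
        print(n,ya,[(x,int((m:=(L[:,0]>=x)&(L[:,0]<x+1.5)&(L[:,1]>ya)&(L[:,1]<yb)&(L[:,2]>5)).sum()),np.percentile(L[m][:,2],[10,50,90]).round(0).tolist() if m.sum()>3 else 0) for x in np.arange(x0,x0+33,1.5)])
```

```text
w14 -80 [(np.float64(28.0), 0, 0), (np.float64(29.5), 0, 0), (np.float64(31.0), 0, 0), (np.float64(32.5), 19, [45.0, 57.0, 82.0]), (np.float64(34.0), 530, [21.0, 46.0, 82.0]), (np.float64(35.5), 136, [19.0, 33.0, 90.0]), (np.float64(37.0), 13, [91.0, 92.0, 92.0]), (np.float64(38.5), 12, [91.0, 92.0, 93.0]), (np.float64(40.0), 13, [91.0, 92.0, 93.0]), (np.float64(41.5), 8, [92.0, 92.0, 93.0]), (np.float64(43.0), 10, [91.0, 92.0, 93.0]), (np.float64(44.5), 11, [91.0, 92.0, 93.0]), (np.float64(46.0), 7, [92.0, 92.0, 93.0]), (np.float64(47.5), 7, [92.0, 92.0, 92.0]), (np.float64(49.0), 18, [92.0, 95.0, 99.0]), (np.float64(50.5), 9, [93.0, 97.0, 101.0]), (np.float64(52.0), 0, 0), (np.float64(53.5), 0, 0), (np.float64(55.0), 1, 0), (np.float64(56.5), 0, 0), (np.float64(58.0), 0, 0), (np.float64(59.5), 0, 0)]
w14 25 [(np.float64(28.0), 0, 0), (np.float64(29.5), 0, 0), (np.float64(31.0), 0, 0), (np.float64(32.5), 45, [20.0, 36.0, 67.0]), (np.float64(34.0), 1978, [26.0, 59.0, 86.0]), (np.float64(35.5), 251, [63.0, 90.0, 93.0]), (np.float64(37.0), 80, [91.0, 92.0, 93.0]), (np.float64(38.5), 97
[... 1887 characters left out ...]
0, 92.0, 93.0]), (np.float64(-97.5), 289, [92.0, 92.0, 93.0]), (np.float64(-96.0), 292, [91.0, 92.0, 93.0]), (np.float64(-94.5), 281, [91.0, 92.0, 93.0]), (np.float64(-93.0), 285, [91.0, 92.0, 93.0]), (np.float64(-91.5), 276, [91.0, 92.0, 93.0]), (np.float64(-90.0), 242, [91.0, 92.0, 93.0]), (np.float64(-88.5), 57, [90.0, 91.0, 92.0]), (np.float64(-87.0), 139, [82.0, 83.0, 84.0]), (np.float64(-85.5), 252, [82.0, 83.0, 84.0]), (np.float64(-84.0), 253, [82.0, 83.0, 84.0]), (np.float64(-82.5), 99, [82.0, 83.0, 84.0]), (np.float64(-81.0), 23, [79.0, 83.0, 84.0]), (np.float64(-79.5), 32, [73.0, 82.0, 83.0]), (np.float64(-78.0), 38, [67.0, 79.0, 83.0]), (np.float64(-76.5), 46, [62.0, 79.0, 83.0])]
```

The front face sits 14.8 mm ahead of the top board, which is exactly the board's thickness, and it's flush at a hard stop, so the drawer is shut. One last check of the bystanders, then hand in.

Run:
```python
from tgt import *
c=capture("top"); P=cloud(c)
def lid(u,v,z,name,tol=8,w=30):
    m=np.zeros(P.shape[:2],bool); m[v-w:v+w,u-w:u+w]=True; m&=(abs(P[...,2]-z)<tol)
    n,l,st,ce=cv2.connectedComponentsWithStats(m.astype(np.uint8))
    if n<2: print(name,"hidden"); return
    k=1+st[1:,4].argmax(); ys,xs=np.nonzero(l==k); W=plane(c,cv2.boxPoints(cv2.minAreaRect(np.float32(np.c_[xs,ys]))),z); print(name,len(xs),W.mean(0).round(1))
lid(197,193,100,"t2 was 538.3 21.3");lid(225,150,100,"t3 was 651.0 -41.2");lid(316,282,92,"jar was 335.6 -266.4");lid(306,150,165,"mill was 634.4 -233.3",12)
s=sense(); print(s["time_s"],s["force"].round(1),s["eef_pos"].round(0))
print(finish_job())
```

```text
t2 was 538.3 21.3 575 [537.7  21.7 100. ]
t3 was 651.0 -41.2 562 [650.  -41.1 100. ]
jar was 335.6 -266.4 487 [ 327.4 -275.3   92. ]
mill was 634.4 -233.3 184 [ 632.7 -234.4  165. ]
27.15 [ 0.8 -0.  -0. ] [ 488. -336.  298.]
the job is handed in; nothing more can be done
None
```

The job is handed in at 27 s. Tin 1 was the full one (about 0.6 kg), found after lifting all three in order; it lies on its side in the drawer, which is pushed to its stop. Tins 2 and 3 and the mill measured within 2 mm of where they started. The jar read about 12 mm off in the last top view, which showed only about two thirds of its lid; I put that down to the arm hiding part of it and did not check further before handing in.

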